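Sort a mixed handful into the trays of its kind

TASK

Sort the four loose things standing in the row in front of the wooden trays, each into the tray that already holds one of its kind: the two dropper bottles one each into the two empty bays beside the tray's dropper bottle, the small open glass jar into the empty bay beside the other small jar, and the carton into the empty bay behind the other carton. Leave all four upright, standing on the tray floors.

Things in the scene. Friction and masses are not known exactly. Their poses are not given: they have to be found in the camera images.
- bottle_a_mid (a point): loose amber dropper bottle standing upright, 104 mm high: body 33 mm across with straight sides up to 50 mm, sloping shoulder to 70 mm, black cap with a straight collar 20 mm across from 71 to 83 mm, then a tapering bulb; can be taken by the collar or the straight body; point on its axis, half-way up (52 mm above its foot); z up; about 62 g; one of two alike
- bottle_b_mid (a point): loose amber dropper bottle standing upright, 104 mm high: body 33 mm across with straight sides up to 50 mm, sloping shoulder to 70 mm, black cap with a straight collar 20 mm across from 71 to 83 mm, then a tapering bulb; can be taken by the collar or the straight body; point on its axis, half-way up (52 mm above its foot); z up; about 62 g; one of two alike
- jar_mid (a point): loose small open round glass jar with a paper label, standing upright, 53 mm across and 70 mm high, no lid; point on its axis, half-way up (35 mm above its foot); z up; about 120 g
- carton_mid (a point): loose small printed carton standing on its long narrow side: 34 mm thick (its x), 98 mm long (its y), 62 mm high (its z, up); point at its centre (31 mm above its underside); take it across its 34 mm thickness; about 140 g
- bottle_tray: fixed wooden tray, 28 mm high, walls, dividers and floor 5 mm thick; origin at the centre of its underside, z up; 62 mm (x) by 176 mm (y), three bays in a row along y, each 52 mm square inside, centres at y = -57, 0 and +57 mm; a dropper bottle like the loose ones is fixed in the bay at y = -57 mm, the bays at y = 0 and y = +57 mm are empty
- jar_tray: fixed wooden tray, 28 mm high, walls, dividers and floor 5 mm thick; origin at the centre of its underside, z up; 86 mm (x) by 167 mm (y), two bays side by side along y, each 76 mm square inside, centres at y = -40.5 and +40.5 mm; a small glass jar with a slip of paper in it (80 mm high in all) is fixed in the bay at y = -40.5 mm, the one at y = +40.5 mm is empty
- carton_tray: fixed wooden tray, 28 mm high, walls, dividers and floor 5 mm thick; origin at the centre of its underside, z up; 135 mm (x) by 128 mm (y), two bays one behind the other along x, each 60 mm (x) by 118 mm (y) inside, centres at x = -32.5 and +32.5 mm; a carton is fixed in the front bay (at x = -40 mm, length along y); the rear bay at x = +32.5 mm is empty and takes the carton with its length along y, either way round
There are look-alikes about, which are no part of the job. Leave any blue or red look-alike of the part that bears bottle_b_mid alone.

How it is judged:
By the outcome, as a careful person would: the job done as asked, in the order asked, and still so for the second after the job is handed in, with the robot touching nothing.
It also fails if it takes over 109 s, if anything falls off the work surface, if the arm or the gripper's body presses on something with over 40 N, if the wrist force passes 120 N, or if a joint passes its speed limit or range.

ROBOT

A 6-joint arm with a two-finger parallel gripper is mounted at the origin on the work surface; the furniture and walls round the work are solid. World frame = base frame: x ahead of the robot, y to its left, z up, the work surface at z = 0. Lengths are in mm, angles in rad, forces in N, time in s.
With the tool pointing down it reaches from about 275 to 975 mm from the base axis. Payload 8.4 kg.
Tool frame: the origin (TCP) lies on the mounting face of the last link; the fingertips stand 190 mm ahead of it and the grasp point (between the pads) lies manip.grip_depth ahead of it (manip.grip_depth is the distance from the TCP to the grasp point, in mm); z points along the fingers, y is the line along which they close (so a half turn about z gives the same grasp; the last joint's range is limited). The gripper opens to 92 mm and grips with 3 to 60 N. Pads are 20 mm wide; open, the fingers measure 128 mm over their backs; the gripper's body (75 mm by 189 mm) begins 69 mm behind the grasp point.
Start: joints at [-1.179, 0.353, 1.633, -0, 1.155, -0.002], TCP at [239.812, -577.165, 404.683] pointing down, gripper open.
Joint ranges: [-2.63, 2.63], [-0.92, 2.1], [0.06, 2.66], [-1.3, 4.44], [0, 2.69], [-3.02, 3.02]. Speed limits (rad/s): [2.22, 2.22, 2.79, 3.14, 3.14, 3.14].

INTERFACE

Orientations are given as a unit quaternion [w, x, y, z].
In Python, from station import get_state, camera, camera_params, order, manip gives the robot as it stands.
- The arm moves only by the shell command python3 -m crank 'ROWS' [FORCE]. ROWS is JSON, a list of rows, each a list of 3 entries, a list of its own where there are three numbers: the shift along the tool's x, y, z each as a share of 0.1 m, from -1 to 1, then the turn about the tool's z as a share of pi/2 rad, from -1 to 1, then the closure, from 0 (fully open) to 1 (shut). A call has 1 to 5 rows; each row is the pose to reach, as a shift and turn from the pose commanded when the call began, along the tool's axes at that moment; what a row does not reach only later rows make up. A row lasts 1/12 s, in which the tool goes at most 41.7 mm and 7.16 degrees, less where a joint would pass 70% of its speed; a pose out of reach is approached as far as the arm can. A call with a number of a shift or a turn outside -1 to 1 is refused whole. A call with a gripper value outside its range is refused whole. The fingers move at their own pace and stop on an object; FORCE is the grip in N (left out, the last holds). Time passes only in rows, so rows that repeat a pose let the fingers close. It gives the time, the measured TCP pose, the force, the opening and the grip force at its end, in the units of the state.
- get_state(): the state, without advancing time (a new reading comes with each control period).
- camera(name): name is "side" or "top" or "wrist"; returns the picture (480x640x3 uint8, blue, green, red); there is no depth.
- camera_params(name): a dict with "intrinsics" (3x3 intrinsics, pixels), "world_to_cam" (4x4, takes a point from world to camera coordinates). Camera axes: x right, y down, z forward; pixel columns grow to the right and rows downward; lengths in mm; the calibration is good to about 2 mm. A picture is of the moment at which its call begins: read the wrist's pose just before it. camera_params takes no time and is no camera call; for the wrist camera it gives the pose at the moment of the call.
- order.sign_off(): hands the job in; it is judged then, once.
The state is a dict: "clock": time; "qpos": joint angles; "qvel": joint speeds; "joint_torque": joint torques, N m; "ee_pos": TCP position; "tcp_rot": TCP orientation; "force": force on the tool from outside, world axes, zero at the start; "ft_torque": the same for the moment, N m; "opening": finger opening in mm; "finger_force": force on a finger pad.
Only numpy, scipy, OpenCV 4.12 (cv2) and the standard library are available. Lean on these libraries where they do the work, as an engineer would, in place of code of your own. Each camera call takes 0.05 s, during which the arm holds its last target. There are 200 camera calls.

## Working session

There is one attempt and no reset: what is moved stays moved. The work goes in short steps, Python scripts to look and compute and a shell command to move; the robot and the scene stay as the last step left them, time stands still between calls to the robot, and variables do not carry over. Pictures are saved under pics/ and viewed, at most 14 in all, crops included, and the job is handed in when it is done.

```bash
ls; mkdir -p pics; python3 - <<'E'
from station import *
import cv2
s=get_state();print(s['clock'],s['ee_pos'],s['tcp_rot'],s['opening'],manip.grip_depth)
for n in("top","side"):
    cv2.imwrite(f"pics/{n}0.png",camera(n));p=camera_params(n);print(p['intrinsics'],p['world_to_cam'])
E
```

```text
pics
0.0 [ 239.71286088 -576.93488109  403.9465632 ] [-6.98756381e-04  9.80680780e-01  1.95613659e-01 -1.24975218e-04] 91.36303759662985 171.4
[[483.72323957   0.         318.29821807]
 [  0.         483.72323957 246.01423537]
 [  0.           0.           1.        ]] [[ 1.76288240e-02 -9.99844106e-01  9.93806851e-04 -1.37482545e+02]
 [-9.96478026e-01 -1.76509552e-02 -8.19755243e-02  4.77310779e+02]
 [ 8.19802865e-02  4.54825398e-04 -9.96633847e-01  9.28837914e+02]
 [ 0.00000000e+00  0.00000000e+00  0.00000000e+00  1.00000000e+00]]
[[556.72223316   0.         320.26575216]
 [  0.         556.72223316 246.17569807]
 [  0.           0.           1.        ]] [[-9.09247502e-01 -4.16248517e-01  2.48022289e-03  3.93535680e+02]
 [-2.19122648e-01  4.73565478e-01 -8.53065650e-01  2.32061257e+02]
 [ 3.53912764e-01 -7.76191285e-01 -5.21797705e-01  6.53021763e+02]
 [ 0.00000000e+00  0.00000000e+00  0.00000000e+00  1.00000000e+00]]
```

View pics/top0.png

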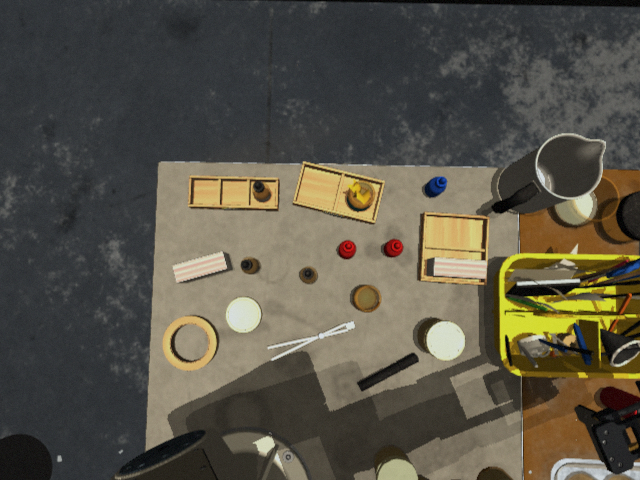

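View pics/side0.png

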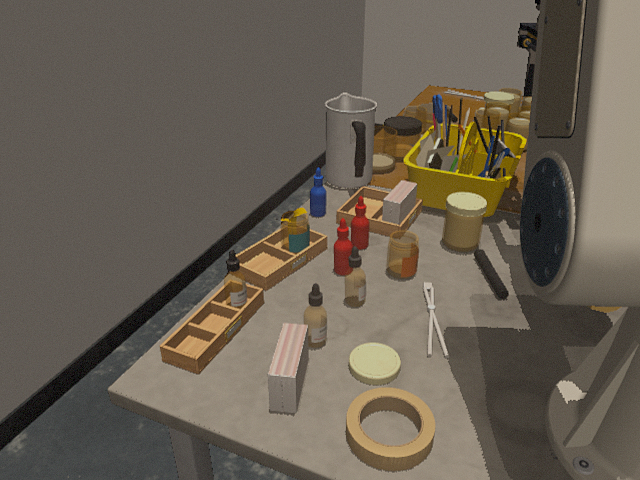

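The top view shows the bottle tray near (234,193), the jar tray near (338,192) and the carton tray near (454,248). The loose carton is at (200,267), the bottles at (250,266) and (308,275), and the jar at (366,298). I'll enlarge these areas.

```bash
python3 - <<'E'
import cv2
i=cv2.imread("pics/top0.png")
for n,(x,y,w,h) in {"cl":(165,160,160,120),"cr":(290,155,200,150)}.items():
    k=800//w
    c=cv2.resize(i[y:y+h,x:x+w],None,fx=k,fy=k,interpolation=cv2.INTER_CUBIC)
    for u in range((x+19)//20*20,x+w,20): cv2.line(c,((u-x)*k,0),((u-x)*k,8),(0,255,0),2);cv2.putText(c,str(u),((u-x)*k,22),0,.45,(0,255,0),1)
    for v in range((y+19)//20*20,y+h,20): cv2.line(c,(0,(v-y)*k),(8,(v-y)*k),(0,255,0),2);cv2.putText(c,str(v),(10,(v-y)*k+4),0,.45,(0,255,0),1)
    cv2.imwrite(f"pics/{n}.png",c)
E
```

```text
(no output)
```

View pics/cl.png

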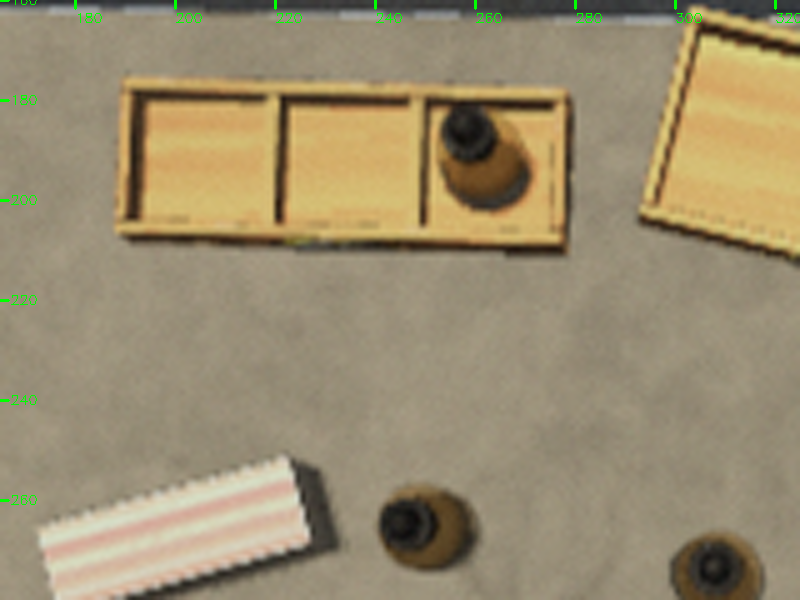

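View pics/cr.png

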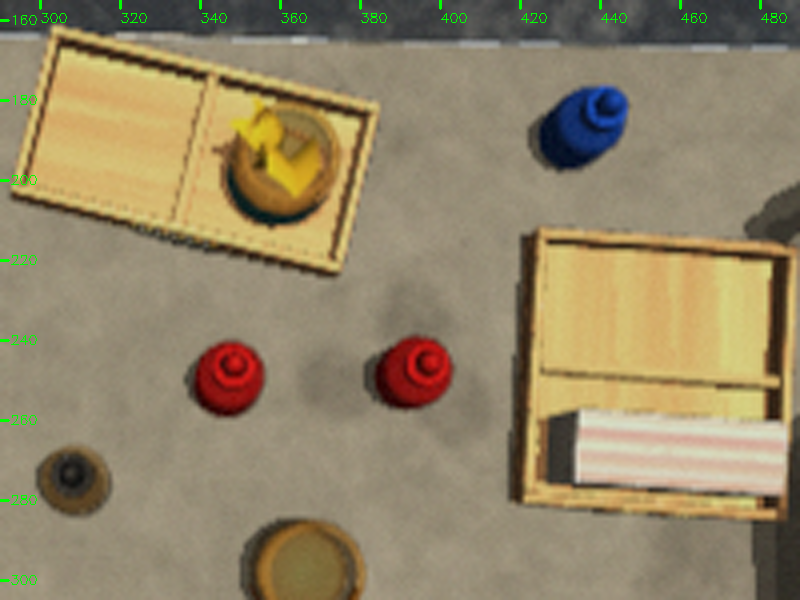

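Both enlarged crops show the tray rim corners, the bulb tips and the carton's top face clearly. Next I convert these pixels to world positions.

```bash
cat > h.py <<'E'
import numpy as np
from station import *
def ray(name,uv,z,p=None):
    p=p or camera_params(name);K=np.array(p['intrinsics']);T=np.array(p['world_to_cam']);R=T[:3,:3];c=-R.T@T[:3,3]
    d=R.T@np.linalg.solve(K,[uv[0],uv[1],1]);return (c+d*(z-c[2])/d[2])[:2]
def proj(p,X):
    T=np.array(p['world_to_cam']);q=np.array(p['intrinsics'])@(T[:3,:3]@np.asarray(X,float)+T[:3,3]);return q[:2]/q[2]
def rel(x,y,z,yaw=None):
    """print commanded shift (tool axes, units of 100mm) to bring the GRASP point to x,y,z; yaw= world direction (deg) of tool y"""
    from scipy.spatial.transform import Rotation as Ro
    s=get_state();q=s['tcp_rot'];R=Ro.from_quat([q[1],q[2],q[3],q[0]]).as_matrix()
    t=np.array([x,y,z+manip.grip_depth])-s['ee_pos'];cur=np.degrees(np.arctan2(R[1,1],R[0,1]))
    print('shift',np.round(R.T@t/100,3),'tool-y yaw',cur.round(1),'qpos6',np.round(s['qpos'][5],2),'t',round(s['clock'],2),'tilt',R[:,2].round(3), end=' ')
    if yaw is not None:
        d=(yaw-cur+90)%180-90; print('turn(+about tool z)',round(-d/90,3))
    else: print()
E
python3 - <<'E'
from h import *
T={'bot':[(190,175.6),(279,178),(278.6,209.2),(188.4,207)],'jar':[(303.75,162),(384.5,180.75),(375,222.5),(293,203.25)],'car':[(424.5,212.5),(489.3,215.75),(486.5,284.5),(420,280)]}
for n,c in T.items():
    w=np.array([ray('top',p,28) for p in c]);print(n,w.round(0).tolist(),'c',w.mean(0).round(1))
    a=(w[0]+w[3]-w[1]-w[2])/2;b=(w[0]+w[1]-w[2]-w[3])/2
    print(' len y',np.linalg.norm(a).round(),np.linalg.norm(b).round(),'yaw of +y',np.degrees(np.arctan2(a[1],a[0])).round(1),'yaw +x',np.degrees(np.arctan2(b[1],b[0])).round(1))
w=np.array([ray('top',p,62) for p in[(172.6,265.6),(222.6,251.4),(227,269.6),(177,283.8)]]);print('carton',w.round(),w.mean(0))
a=w[0]-w[1];print(np.linalg.norm(a),np.linalg.norm(w[1]-w[2]),np.degrees(np.arctan2(a[1],a[0])))
for p,z in [((245.4,264.6),100),((252,266),25),((308,273),100),((308.5,275),35),((366.7,298.5),70)]:print(p,z,ray('top',p,z).round(1))
for p,z in [((316,291),104),((354,254),104),((317,335),10),((356,297),10)]: print('side',ray('side',p,z).round(1))
E
```

```text
bot [[613.0, 126.0], [612.0, -49.0], [550.0, -50.0], [551.0, 126.0]] c [581.5  38.1]
 len y 176.0 62.0 yaw of +y 89.5 yaw +x 0.0
jar [[645.0, -97.0], [610.0, -257.0], [527.0, -239.0], [562.0, -78.0]] c [ 585.9 -167.8]
 len y 164.0 85.0 yaw of +y 77.7 yaw +x -12.7
car [[548.0, -335.0], [544.0, -462.0], [410.0, -455.0], [417.0, -327.0]] c [ 479.8 -394.9]
 len y 128.0 133.0 yaw of +y 87.6 yaw +x -3.4
carton [[435. 142.]
 [463.  50.]
 [429.  40.]
 [401. 133.]] [431.90851462  91.24062454]
96.59035302614275 35.138063858216825 106.9783610007516
(245.4, 264.6) 100 [437.4   0.7]
(252, 266) 25 [438.   -0.9]
(308, 273) 100 [ 424.4 -111.5]
(308.5, 275) 35 [ 422.3 -111.2]
(366.7, 298.5) 70 [ 380.2 -219.8]
side [429.7  21. ]
side [417.9 -85.2]
side [437.7   0.7]
side [ 420.1 -107.9]
```

```bash
python3 - <<'E'
from h import *
rel(423,-111,180,0)
rel(437.5,0,180,0)
E
```

```text
shift [ 3.481 -3.599  0.531] tool-y yaw -67.4 qpos6 -0.0 t 0.1 tilt [-0.001  0.001 -1.   ] turn(+about tool z) -0.749
shift [ 4.04  -4.569  0.532] tool-y yaw -67.4 qpos6 -0.0 t 0.1 tilt [-0.001  0.001 -1.   ] turn(+about tool z) -0.749
```

```bash

python3 -m crank '[[[0.25,-0.25,0],0,0],[[0.5,-0.5,0],0,0],[[0.7,-0.72,0],0,0],[[0.87,-0.9,0],0,0]]' 30
python3 -m crank '[[[0.25,-0.25,0],0,0],[[0.5,-0.5,0],0,0],[[0.7,-0.72,0],0,0],[[0.87,-0.9,0],0,0]]'
python3 -m crank '[[[0.25,-0.25,0],0,0],[[0.5,-0.5,0],0,0],[[0.7,-0.72,0],0,0],[[0.87,-0.9,0],0,0]]'
python3 -c "
from h import *
rel(423,-111,180,0)"
```

```text
clock: 0.43
ee_pos: [285.8, -458.7, 404.2]
tcp_rot: [-0.001, 0.981, 0.196, -0.0]
force: [0.3, 0.1, -0.4]
opening: 92.0
finger_force: 0.0
clock: 0.77
ee_pos: [331.6, -342.1, 404.4]
tcp_rot: [-0.0, 0.981, 0.196, -0.0]
force: [0.5, -0.5, 0.1]
opening: 92.0
finger_force: 0.0
clock: 1.1
ee_pos: [377.4, -225.7, 404.5]
tcp_rot: [-0.0, 0.981, 0.196, -0.0]
force: [1.2, -0.9, -0.7]
opening: 91.7
finger_force: 0.0
shift [ 0.862 -0.883  0.532] tool-y yaw -67.4 qpos6 0.63 t 1.1 tilt [-0.  0. -1.] turn(+about tool z) -0.749
```

```bash

python3 -m crank '[[[0.2,-0.2,0],-0.075,0],[[0.4,-0.4,0],-0.15,0],[[0.6,-0.6,0],-0.225,0],[[0.75,-0.75,0],-0.3,0],[[0.86,-0.88,0],-0.375,0]]' >/dev/null
python3 -m crank '[[[0,0,0],-0.075,0],[[0,0,0],-0.15,0],[[0,0,0],-0.225,0],[[0,0,0],-0.3,0],[[0,0,0],-0.375,0]]' >/dev/null
python3 -m crank '[[[0,0,0],0,0],[[0,0,0],0,0],[[0,0,0],0,0]]' | head -3
python3 - <<'E'
from h import *
import cv2
rel(423,-111,180,0)
p=camera_params('wrist');cv2.imwrite('pics/w1.png',camera('wrist'))
for X in [(423,-111,0),(423,-111,104),(437.5,0,104),(380,-220,70),(432,91,62)]: print(X,proj(p,X).round())
E
```

```text
clock: 2.18
ee_pos: [422.8, -113.4, 404.6]
tcp_rot: [-0.0, 0.708, 0.706, -0.0]
shift [0.024 0.002 0.532] tool-y yaw -0.2 qpos6 -0.26 t 2.18 tilt [-0.  0. -1.] turn(+about tool z) -0.002
(423, -111, 0) [324. 216.]
(423, -111, 104) [324. 239.]
(437.5, 0, 104) [342. 101.]
(380, -220, 70) [284. 331.]
(432, 91, 62) [334. -11.]
```

View pics/w1.png

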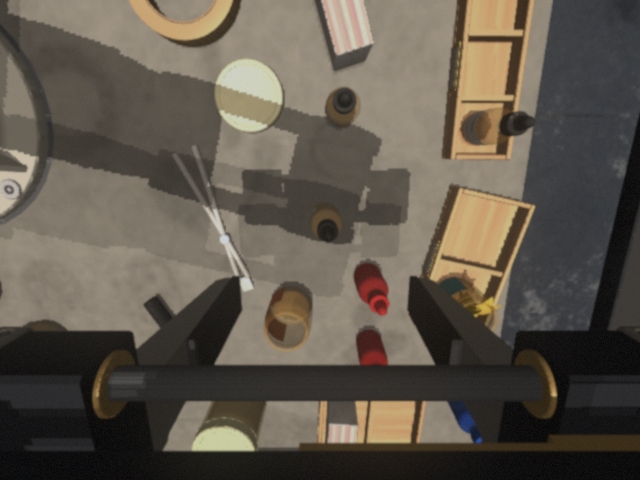

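The wrist view shows bottle B's bulb at (327,232) and bottle A's at (344,99). Both are within a few pixels of the predictions, which puts B at about (424.5,-109). Now I descend and grasp.

```bash

python3 -m crank '[[[0.02,0.01,0.3],0,0],[[0.04,0.02,0.6],0,0],[[0.04,0.02,0.9],0,0],[[0.04,0.02,0.9],0,0]]' >/dev/null
python3 -m crank '[[[0,0,0.25],0,0],[[0,0,0.5],0,0],[[0,0,0.75],0,0],[[0,0,0.96],0,0],[[0,0,0.96],0,0]]' 
python3 -m crank '[[[0,0,0],0,0],[[0,0,0],0,1],[[0,0,0],0,1],[[0,0,0],0,1],[[0,0,0],0,1]]' 20
python3 -m crank '[[[0,0,0],0,1],[[0,0,0],0,1],[[0,0,0],0,1],[[0,0,0],0,1],[[0,0,0],0,1]]' 
python3 -c "
from h import *
rel(424.5,-109,46,0)"
```

```text
clock: 2.98
ee_pos: [424.2, -109.3, 217.0]
tcp_rot: [-0.002, 0.707, 0.707, -0.001]
force: [-1.7, 0.1, -0.5]
opening: 92.0
finger_force: 0.0
clock: 3.4
ee_pos: [425.3, -109.5, 219.8]
tcp_rot: [0.001, 0.707, 0.707, 0.0]
force: [0.7, -1.0, -0.1]
opening: 67.1
finger_force: 0.0
clock: 3.82
ee_pos: [424.9, -109.4, 218.7]
tcp_rot: [-0.0, 0.707, 0.707, -0.0]
force: [-0.1, 0.4, 0.1]
opening: 33.8
finger_force: 0.0
shift [ 0.004 -0.004  0.013] tool-y yaw 0.1 qpos6 -0.26 t 3.82 tilt [-0.  0. -1.] turn(+about tool z) 0.001
```

```bash

python3 -m crank '[[[0,0,0],0,1],[[0,0,0],0,1],[[0,0,0],0,1],[[0,0,-0.1],0,1],[[0,0,-0.2],0,1]]' | tail -3
python3 -m crank '[[[0,0,-0.25],0,1],[[0,0,-0.5],0,1],[[0,0,-0.75],0,1],[[0,0,-1],0,1],[[0,0,-1],0,1]]' |tail -3
python3 -m crank '[[[0.2,0.2,0],0,1],[[0.4,0.4,0],0,1],[[0.6,0.6,0],0,1],[[0.74,0.78,0],0,1],[[0.74,0.78,0],0,1]]' |tail -3
python3 -m crank '[[[0.2,0.2,0],0,1],[[0.4,0.4,0],0,1],[[0.6,0.6,0],0,1],[[0.74,0.78,0],0,1],[[0.74,0.78,0],0,1]]' |tail -3
python3 -m crank '[[[0,0,0],0,1],[[0,0,0],0,1],[[0,0,0],0,1]]'
python3 - <<'E'
from h import *
import cv2
rel(581.5,38,53,0)
p=camera_params('wrist');cv2.imwrite('pics/w2.png',camera('wrist'));cv2.imwrite('pics/t2.png',camera('top'))
for X in [(581.5,38,5),(582,95,5),(581.5,38,28)]: print(X,proj(p,X).round())
for n,(cx,cy,dx) in {'bot':(581.5,38,(.0,1))}.items():
  for sx in(-31,31):
    for sy in(-88,88): print(proj(p,(cx+sx,cy+sy,28)).round())
E
```

```text
force: [0.3, -0.7, -0.5]
opening: 31.3
finger_force: 19.9
force: [-0.0, -0.7, 0.3]
opening: 31.7
finger_force: 19.9
force: [0.8, 0.1, 0.6]
opening: 31.3
finger_force: 19.9
force: [-1.0, -0.7, -1.3]
opening: 31.4
finger_force: 19.9
clock: 5.73
ee_pos: [579.7, 38.0, 338.6]
tcp_rot: [-0.0, 0.707, 0.707, -0.0]
force: [-0.5, -0.2, -0.2]
opening: 31.9
finger_force: 19.9
shift [1.000e-03 1.900e-02 1.142e+00] tool-y yaw 0.0 qpos6 0.06 t 5.73 tilt [-0.001 -0.    -1.   ] turn(+about tool z) 0.0
(581.5, 38, 5) [326. 232.]
(582, 95, 5) [327. 172.]
(581.5, 38, 28) [326. 238.]
[294. 326.]
[289. 135.]
[358. 326.]
[364. 135.]
```

View pics/w2.png

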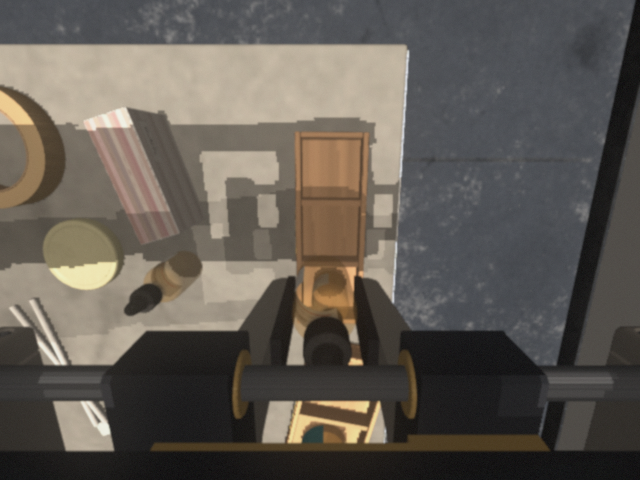

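The wrist view shows the bottle held upright at (327,340). The tray lies about 5 px right of the prediction, with empty bays at (332,165) and (331,230). I'll place at x of about 583.

```bash

python3 -m crank '[[[0,0.02,0.2],0,1],[[0,0.03,0.4],0,1],[[0,0.03,0.6],0,1],[[0,0.03,0.8],0,1],[[0,0.03,0.9],0,1]]' |tail -3
python3 -m crank '[[[0,0,0.1],0,1],[[0,0,0.15],0,1],[[0,0,0.2],0,1],[[0,0,0.235],0,1],[[0,0,0.235],0,1]]'
python3 -m crank '[[[0,0,0],0,1],[[0,0,0],0,1],[[0,0,0],0,1]]'
python3 -c "
from h import *
rel(583,38,52.5,0)"
```

```text
force: [-0.7, 0.5, -0.3]
opening: 31.2
finger_force: 19.9
clock: 6.67
ee_pos: [583.8, 38.7, 225.1]
tcp_rot: [0.0, 0.707, 0.707, 0.0]
force: [-0.6, -1.0, -0.6]
opening: 31.5
finger_force: 19.9
clock: 6.92
ee_pos: [583.9, 38.8, 225.7]
tcp_rot: [0.0, 0.707, 0.708, 0.0]
force: [-0.0, 0.5, -1.2]
opening: 31.5
finger_force: 19.9
shift [-0.008 -0.009  0.018] tool-y yaw 0.1 qpos6 0.06 t 6.92 tilt [ 0.001  0.    -1.   ] turn(+about tool z) 0.001
```

```bash

python3 -m crank '[[[0,0,0.01],0,1],[[0,0,0.02],0,1],[[0,0,0.02],0,1],[[0,0,0.02],0,1]]' | sed -n '2p;4p'
python3 -m crank '[[[0,0,0.005],0,1],[[0,0,0.01],0,1],[[0,0,0.01],0,1],[[0,0,0.01],0,1]]'| sed -n '2p;4p'
```

```text
ee_pos: [583.9, 38.8, 223.6]
force: [0.3, -0.2, 5.0]
ee_pos: [584.0, 38.8, 223.5]
force: [-4.5, 0.4, 15.2]
```

```bash

python3 -m crank '[[[0,0,-0.01],0,1],[[0,0,-0.01],0,0.6],[[0,0,-0.01],0,0.55],[[0,0,-0.01],0,0.5],[[0,0,-0.01],0,0.4]]'
python3 -m crank '[[[0,0,0],0,0.3],[[0,0,0],0,0.2],[[0,0,0],0,0.1],[[0,0,0],0,0],[[0,0,0],0,0]]'
python3 -m crank '[[[0,0,-0.2],0,0],[[0,0,-0.45],0,0],[[0,0,-0.7],0,0],[[0,0,-1],0,0],[[0,0,-1],0,0]]' >/dev/null
python3 -m crank '[[[-0.1,-0.4,0],0,0],[[-0.2,-0.7,0],0,0],[[-0.2,-0.9,0],0,0],[[-0.2,-0.9,0],0,0]]' >/dev/null
python3 -m crank '[[[-0.1,-0.3,0],0,0],[[-0.18,-0.56,0],0,0],[[-0.18,-0.56,0],0,0],[[-0.18,-0.56,0],0,0]]' |head -3
python3 - <<'E'
from h import *
import cv2
rel(437.5,0,46,0)
p=camera_params('wrist');cv2.imwrite('pics/w3.png',camera('wrist'))
for X in [(437.5,0,20),(437.5,0,100)]: print(X,proj(p,X).round())
E
```

```text
clock: 8.0
ee_pos: [583.7, 38.7, 222.9]
tcp_rot: [-0.0, 0.707, 0.708, -0.0]
force: [-0.5, -0.6, -0.6]
opening: 50.6
finger_force: 0.0
clock: 8.42
ee_pos: [583.7, 38.8, 223.1]
tcp_rot: [-0.0, 0.707, 0.708, -0.0]
force: [-0.0, 0.3, -0.2]
opening: 84.1
finger_force: 0.0
clock: 9.5
ee_pos: [437.4, 0.4, 323.2]
tcp_rot: [0.0, 0.707, 0.707, 0.0]
shift [-0.004  0.     1.058] tool-y yaw 0.0 qpos6 -0.0 t 9.5 tilt [ 0.  0. -1.] turn(+about tool z) 0.0
(437.5, 0, 20) [324. 241.]
(437.5, 0, 100) [324. 274.]
```

View pics/w3.png

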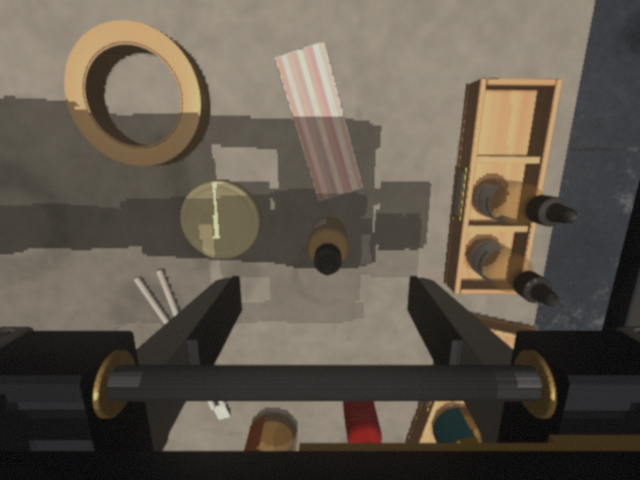

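```bash
python3 - <<'E'
from h import *
p=camera_params('wrist')
print(proj(p,(437.4,.4,199.6)),proj(p,(437.4,5,199.6)))
for z in(92,97,102):print(ray('wrist',(327,258),z,p).round(1))
print(ray('wrist',(328,237),25,p), [ray('top',(234.5+0,193),28).round(1)])
# held-bottle tray corner check from this view
print([ray('wrist',u,28,p).round(1).tolist() for u in[(480,79),(561,80),(453,292)]])
E
```

```text
[320.07648902 372.35587496] [320.04174873 361.29999278]
[440.9   8.4]
[440.9  10. ]
[440.8  11.7]
[442.43269011   5.2354939 ] [array([580.4,  37.1])]
[[556.0, 128.6], [617.0, 127.9], [553.8, -44.5]]
```

Bottle B is standing in the middle bay. Bottle A is at body (328,237), bulb (327,258). I average the two cameras to get A at about (439.5,4.5).

```bash

python3 -m crank '[[[0.04,0.02,0.25],0,0],[[0.04,0.02,0.5],0,0],[[0.04,0.02,0.75],0,0],[[0.04,0.02,1],0,0],[[0.04,0.02,1],0,0]]' | head -4
python3 -m crank '[[[0,0,0.05],0,0],[[0,0,0.05],0,0.4],[[0,0,0.05],0,0.6],[[0,0,0.05],0,0.8],[[0,0,0.05],0,1]]' 20 | tail -3
python3 -m crank '[[[0,0,0],0,1],[[0,0,0],0,1],[[0,0,0],0,1],[[0,0,0],0,1],[[0,0,0],0,1]]' 
python3 -m crank '[[[0,0,0],0,1],[[0,0,0],0,1],[[0,0,0],0,1],[[0,0,-0.1],0,1],[[0,0,-0.2],0,1]]' | tail -3
python3 -m crank '[[[0,0,-0.25],0,1],[[0,0,-0.5],0,1],[[0,0,-0.75],0,1],[[0,0,-1],0,1],[[0,0,-1],0,1]]' 
python3 -c "
from h import *
rel(584,97,53,0)"
```

```text
clock: 9.97
ee_pos: [439.6, 4.9, 219.7]
tcp_rot: [-0.002, 0.707, 0.708, -0.002]
force: [-2.1, -0.1, 0.6]
force: [1.1, 0.4, -0.8]
opening: 67.1
finger_force: 0.0
clock: 10.8
ee_pos: [439.8, 4.6, 218.3]
tcp_rot: [0.0, 0.707, 0.707, 0.0]
force: [0.1, -0.1, 0.0]
opening: 34.2
finger_force: 0.1
force: [-1.2, -1.3, -0.5]
opening: 31.6
finger_force: 19.9
clock: 11.63
ee_pos: [441.1, 4.6, 343.3]
tcp_rot: [0.003, 0.707, 0.707, 0.003]
force: [1.4, 0.4, 0.8]
opening: 32.4
finger_force: 19.9
shift [0.922 1.421 1.2  ] tool-y yaw 0.1 qpos6 0.01 t 11.63 tilt [ 0.008  0.    -1.   ] turn(+about tool z) 0.001
```

```bash

python3 -m crank '[[[0.12,0.2,0],0,1],[[0.24,0.4,0],0,1],[[0.36,0.6,0],0,1],[[0.46,0.72,0],0,1],[[0.46,0.72,0],0,1]]' |tail -3
python3 -m crank '[[[0.12,0.2,0],0,1],[[0.24,0.4,0],0,1],[[0.36,0.6,0],0,1],[[0.46,0.71,0],0,1],[[0.46,0.71,0],0,1]]' |tail -3
python3 -m crank '[[[0,0,0],0,1],[[0,0,0],0,1],[[0,0,0],0,1]]' |head -2
python3 - <<'E'
from h import *
import cv2
rel(584,97,53,0)
cv2.imwrite('pics/w4.png',camera('wrist'))
E
```

```text
force: [0.5, 0.5, 0.2]
opening: 31.9
finger_force: 19.9
force: [-0.5, -1.0, -0.8]
opening: 32.0
finger_force: 19.9
clock: 12.72
ee_pos: [581.6, 96.0, 338.1]
shift [0.01  0.026 1.137] tool-y yaw 0.0 qpos6 0.16 t 12.72 tilt [-0.001 -0.    -1.   ] turn(+about tool z) 0.001
```

View pics/w4.png

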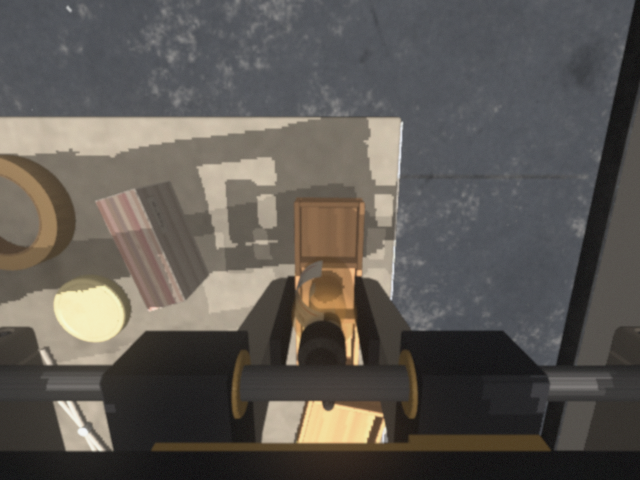

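The far bay spans rows 200 to 265 here, the same relative position the middle bay had before. The bottle is held upright at (323,343), so I lower it.

```bash

python3 -m crank '[[[0.02,0.02,0.2],0,1],[[0.02,0.02,0.4],0,1],[[0.02,0.02,0.6],0,1],[[0.02,0.02,0.8],0,1],[[0.02,0.02,0.9],0,1]]' |tail -3
python3 -m crank '[[[0,0,0.1],0,1],[[0,0,0.15],0,1],[[0,0,0.2],0,1],[[0,0,0.235],0,1],[[0,0,0.235],0,1]]' |tail -3
python3 -m crank '[[[0,0,0],0,1],[[0,0,0.01],0,1],[[0,0,0.01],0,1],[[0,0,0.01],0,1]]' | sed -n '2p;4p'
```

```text
force: [-0.4, -0.1, -0.8]
opening: 32.0
finger_force: 19.9
force: [-0.0, -0.1, -1.0]
opening: 32.0
finger_force: 19.9
ee_pos: [584.8, 98.8, 224.0]
force: [-0.3, -0.4, -0.0]
```

```bash

python3 -m crank '[[[0,0,0.005],0,1],[[0,0,0.01],0,1],[[0,0,0.01],0,1]]' | sed -n '2p;4p'
```

```text
ee_pos: [584.8, 98.8, 223.2]
force: [-0.3, -1.6, 4.4]
```

```bash

python3 -m crank '[[[0,0,-0.005],0,1],[[0,0,-0.005],0,0.6],[[0,0,-0.005],0,0.55],[[0,0,-0.005],0,0.5],[[0,0,-0.005],0,0.4]]' | tail -3
python3 -m crank '[[[0,0,0],0,0.3],[[0,0,0],0,0.2],[[0,0,0],0,0.1],[[0,0,0],0,0],[[0,0,0],0,0]]' | tail -3
python3 -m crank '[[[0,0,-0.2],0,0],[[0,0,-0.45],0,0],[[0,0,-0.7],0,0],[[0,0,-1],0,0],[[0,0,-1],0,0]]' >/dev/null
python3 -m crank '[[[-0.2,-0.13,0],0,0],[[-0.4,-0.26,0],0,0],[[-0.6,-0.38,0],0,0],[[-0.78,-0.51,0],0,0]]' >/dev/null
python3 -m crank '[[[-0.2,-0.13,0],0,0],[[-0.4,-0.26,0],0,0],[[-0.6,-0.38,0],0,0],[[-0.78,-0.51,0],0,0]]' >/dev/null
python3 -m crank '[[[-0.2,-0.13,0],0,0],[[-0.4,-0.26,0],0,0],[[-0.6,-0.38,0],0,0],[[-0.78,-0.51,0],0,0]]' >/dev/null
python3 -m crank '[[[-0.2,-0.13,0],0.07,0],[[-0.4,-0.26,0],0.14,0],[[-0.6,-0.38,0],0.14,0],[[-0.76,-0.51,0],0.14,0],[[-0.76,-0.51,0],0.14,0]]'
python3 -m crank '[[[0,0,0],0,0],[[0,0,0],0,0],[[0,0,0],0,0]]' | head -2
python3 - <<'E'
from h import *
import cv2
rel(381.5,-218,46,-12.7)
p=camera_params('wrist');cv2.imwrite('pics/w5.png',camera('wrist'));cv2.imwrite('pics/t5.png',camera('top'))
print(proj(p,(380,-220,70)),proj(p,(380,-220,0)))
E
```

```text
force: [0.2, 0.2, 0.6]
opening: 50.4
finger_force: 0.0
force: [-0.2, -0.5, 0.3]
opening: 83.8
finger_force: 0.0
clock: 16.85
ee_pos: [379.3, -213.1, 322.8]
tcp_rot: [-0.0, 0.781, 0.625, -0.0]
force: [0.3, 0.3, 0.2]
opening: 92.3
finger_force: 0.0
clock: 17.1
ee_pos: [381.5, -210.9, 323.1]
shift [-0.069  0.015  1.057] tool-y yaw -12.5 qpos6 -0.29 t 17.1 tilt [ 0.  0. -1.] turn(+about tool z) 0.002
[325.02439683 270.69686751] [324.84354536 244.64657704]
```

View pics/w5.png

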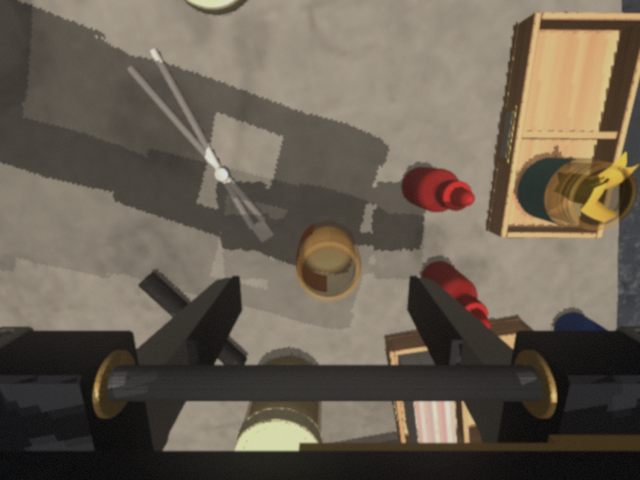

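The jar's rim is at (329,268), within 4 px of the prediction, and the red bottles are clear of the fingers. I grasp it at about (382,-218).

```bash

python3 -m crank '[[[-0.07,0.01,0.25],0,0.14],[[-0.07,0.01,0.5],0,0.14],[[-0.07,0.01,0.75],0,0.14],[[-0.07,0.01,1],0,0.14],[[-0.07,0.01,1],0,0.14]]' | head -4
python3 -m crank '[[[0,0,0.055],0,0.14],[[0,0,0.055],0,0.14],[[0,0,0.055],0,0.3],[[0,0,0.055],0,0.4],[[0,0,0.055],0,0.6]]' 25 | tail -3
python3 -m crank '[[[0,0,0],0,0.7],[[0,0,0],0,0.8],[[0,0,0],0,1],[[0,0,0],0,1],[[0,0,0],0,1]]' 
python3 -m crank '[[[0,0,0],0,1],[[0,0,0],0,1],[[0,0,0],0,1],[[0,0,-0.1],0,1],[[0,0,-0.2],0,1]]' | tail -3
python3 -m crank '[[[0,0,-0.25],0,1],[[0,0,-0.5],0,1],[[0,0,-0.75],0,1],[[0,0,-1],0,1],[[0,0,-1],0,1]]' 
python3 -c "
from h import *
c,s=np.cos(np.radians(77.5)),np.sin(np.radians(77.5))
x,y=587+40.5*c,-166+40.5*s;print(x,y)
rel(x,y,52,-12.6)"
```

```text
clock: 17.62
ee_pos: [379.4, -217.3, 219.9]
tcp_rot: [-0.003, 0.78, 0.626, -0.001]
force: [-1.1, 0.6, 1.0]
force: [-0.1, -0.2, -0.0]
opening: 60.9
finger_force: 0.0
clock: 18.45
ee_pos: [380.9, -218.8, 218.5]
tcp_rot: [0.001, 0.78, 0.626, 0.0]
force: [0.6, -0.2, 6.6]
opening: 51.4
finger_force: 25.0
force: [-0.9, 0.7, -1.5]
opening: 51.6
finger_force: 25.0
clock: 19.28
ee_pos: [381.5, -219.1, 342.6]
tcp_rot: [0.003, 0.78, 0.626, 0.001]
force: [1.3, 0.1, -0.2]
opening: 51.4
finger_force: 25.0
595.7658043644932 -126.4600117116427
shift [1.372 1.883 1.202] tool-y yaw -12.5 qpos6 -0.31 t 19.28 tilt [ 0.006 -0.004 -1.   ] turn(+about tool z) 0.001
```

```bash

python3 -m crank '[[[0.18,0.25,-0.05],0,1],[[0.36,0.5,-0.1],0,1],[[0.54,0.74,-0.1],0,1],[[0.69,0.94,-0.1],0,1],[[0.69,0.94,-0.1],0,1]]' |tail -3
python3 -m crank '[[[0.18,0.25,0],0,1],[[0.36,0.5,0],0,1],[[0.54,0.74,0],0,1],[[0.69,0.94,0.1],0,1],[[0.69,0.94,0.1],0,1]]' |tail -3
python3 -m crank '[[[0,0,0],0,1],[[0,0,0],0,1],[[0,0,0],0,1]]' |head -2
python3 - <<'E'
from h import *
import cv2
rel(596,-126,52,-12.6)
p=camera_params('wrist');cv2.imwrite('pics/w6.png',camera('wrist'))
R=np.array([[np.cos(a:=np.radians(-12.6)),-np.sin(a)],[np.sin(a),np.cos(a)]])
for sx in(-43,43):
  for sy in(-2.5,83.5): 
    w=np.array([587,-166])+R@[sx,sy];print(sx,sy,proj(p,(*w,28)).round())
E
```

```text
force: [-0.8, -0.3, -1.9]
opening: 51.5
finger_force: 25.0
force: [-0.4, 0.0, -1.6]
opening: 51.5
finger_force: 25.0
clock: 20.37
ee_pos: [592.7, -125.2, 337.7]
shift [-1.000e-03  3.500e-02  1.143e+00] tool-y yaw -12.6 qpos6 0.01 t 20.37 tilt [-0.001 -0.    -1.   ] turn(+about tool z) 0.0
-43 -2.5 [282. 284.]
-43 83.5 [279. 191.]
43 -2.5 [375. 284.]
43 83.5 [379. 191.]
```

View pics/w6.png

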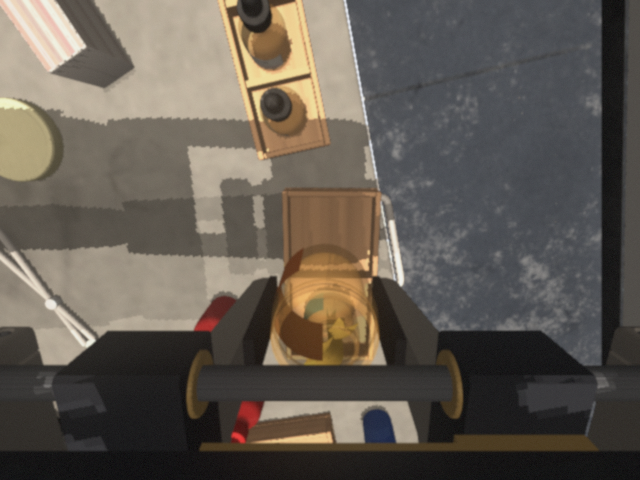

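The jar is held, and the empty bay's edges run from (284,190) to (380,190), as predicted. Lowering it.

```bash

python3 -m crank '[[[0,0.03,0.2],0,1],[[0,0.03,0.4],0,1],[[0,0.03,0.6],0,1],[[0,0.03,0.8],0,1],[[0,0.03,0.9],0,1]]' |tail -3
python3 -m crank '[[[0,0,0.1],0,1],[[0,0,0.15],0,1],[[0,0,0.2],0,1],[[0,0,0.23],0,1],[[0,0,0.23],0,1]]' |sed -n '2p;4p'
python3 -m crank '[[[0,0,0.005],0,1],[[0,0,0.01],0,1],[[0,0,0.01],0,1],[[0,0,0.01],0,1]]' | sed -n '2p;4p'
```

```text
force: [0.3, 0.1, -1.3]
opening: 51.3
finger_force: 25.0
ee_pos: [596.9, -125.3, 224.7]
force: [0.7, 0.1, -1.2]
ee_pos: [597.0, -125.3, 224.0]
force: [-0.3, -0.2, -2.0]
```

```bash

python3 -m crank '[[[0,0,0.005],0,1],[[0,0,0.008],0,1],[[0,0,0.008],0,1]]' | sed -n '2p;4p'
```

```text
ee_pos: [597.0, -125.3, 223.6]
force: [-1.6, 0.5, 5.0]
```

```bash

python3 -m crank '[[[0,0,0],0,0.4],[[0,0,0],0,0.35],[[0,0,0],0,0.3],[[0,0,0],0,0.2],[[0,0,0],0,0.1]]' | tail -3
python3 -m crank '[[[0,0,0],0,0.1],[[0,0,0],0,0.05],[[0,0,0],0,0]]' | tail -3
python3 -m crank '[[[0,0,-0.2],0,0],[[0,0,-0.45],0,0],[[0,0,-0.7],0,0],[[0,0,-1],0,0],[[0,0,-1],0,0]]' >/dev/null
python3 -m crank '[[[0.2,-0.23,0],0,0],[[0.4,-0.46,0],0,0],[[0.58,-0.69,0],0,0],[[0.58,-0.69,0],0,0]]' >/dev/null
python3 -m crank '[[[0.2,-0.23,0],0,0],[[0.4,-0.46,0],0,0],[[0.58,-0.69,0],0,0],[[0.58,-0.69,0],0,0]]' >/dev/null
python3 -m crank '[[[0.2,-0.23,0],-0.07,0],[[0.4,-0.46,0],-0.14,0],[[0.58,-0.69,0],-0.21,0],[[0.58,-0.69,0],-0.28,0],[[0.58,-0.69,0],-0.33,0]]' 
python3 -m crank '[[[0,0,0],0,0],[[0,0,0],0,0],[[0,0,0],0,0]]' | head -2
python3 - <<'E'
from h import *
import cv2
rel(433.5,93,46,17)
p=camera_params('wrist');cv2.imwrite('pics/w7.png',camera('wrist'))
for X in [(435,142),(463,50),(429,40),(401,133)]:print(proj(p,(*X,62)).round())
E
```

```text
force: [0.2, 0.8, -0.5]
opening: 75.8
finger_force: 0.0
force: [-0.1, 0.0, -0.2]
opening: 91.2
finger_force: 0.0
clock: 24.0
ee_pos: [432.3, 90.2, 322.8]
tcp_rot: [0.0, 0.59, 0.807, 0.0]
force: [-0.2, -1.3, 0.4]
opening: 91.7
finger_force: 0.0
clock: 24.25
ee_pos: [433.0, 89.2, 322.8]
shift [0.035 0.015 1.054] tool-y yaw 17.0 qpos6 -0.1 t 24.25 tilt [ 0. -0. -1.] turn(+about tool z) -0.0
[348. 189.]
[345. 311.]
[300. 311.]
[298. 187.]
```

View pics/w7.png

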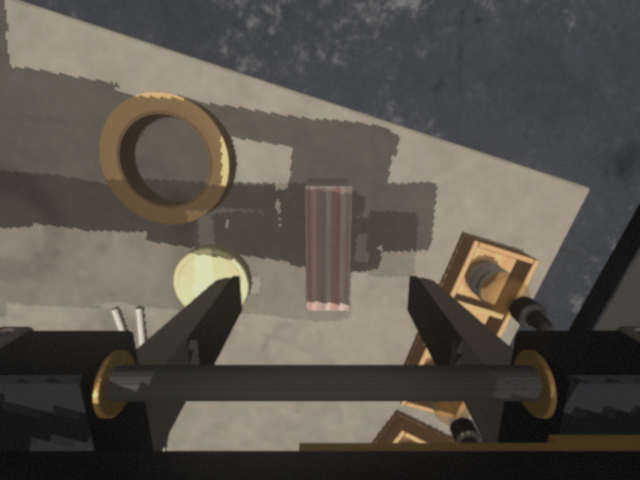

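The carton is aligned with the fingers, its top spanning (305–352, 185–311). Grasping it.

```bash

python3 -m crank '[[[0.03,0.015,0.25],0,0],[[0.03,0.015,0.5],0,0],[[0.03,0.015,0.75],0,0],[[0.03,0.015,1],0,0],[[0.03,0.015,1],0,0]]' | head -4
python3 -m crank '[[[0,0,0.055],0,0],[[0,0,0.055],0,0.3],[[0,0,0.055],0,0.5],[[0,0,0.055],0,0.7],[[0,0,0.055],0,0.8]]' 30 | tail -3
python3 -m crank '[[[0,0,0],0,1],[[0,0,0],0,1],[[0,0,0],0,1],[[0,0,0],0,1],[[0,0,0],0,1]]' 
python3 -m crank '[[[0,0,0],0,1],[[0,0,0],0,1],[[0,0,0],0,1],[[0,0,-0.1],0,1],[[0,0,-0.2],0,1]]' | tail -3
python3 -m crank '[[[0,0,-0.25],0,1],[[0,0,-0.5],0,1],[[0,0,-0.75],0,1],[[0,0,-1],0,1],[[0,0,-1],0,1]]' 
python3 -c "
from h import *
rel(514,-396,52,-3)"
```

```text
clock: 24.72
ee_pos: [431.8, 92.2, 219.5]
tcp_rot: [-0.002, 0.594, 0.804, -0.002]
force: [-1.2, -0.9, 0.4]
force: [0.2, 0.7, 0.3]
opening: 67.2
finger_force: 0.0
clock: 25.55
ee_pos: [433.3, 92.9, 217.5]
tcp_rot: [0.0, 0.594, 0.805, 0.0]
force: [1.1, 0.2, 1.3]
opening: 34.1
finger_force: 1.5
force: [-0.1, 0.1, -0.4]
opening: 33.8
finger_force: 30.0
clock: 26.38
ee_pos: [434.3, 93.1, 342.3]
tcp_rot: [0.002, 0.594, 0.805, 0.003]
force: [1.4, 0.6, -1.1]
opening: 33.8
finger_force: 30.0
shift [-4.907 -0.69   1.187] tool-y yaw 17.2 qpos6 -0.09 t 26.38 tilt [ 0.007  0.001 -1.   ] turn(+about tool z) 0.224
```

```bash

python3 -m crank '[[[-0.2,-0.03,-0.1],0,1],[[-0.45,-0.06,-0.2],0,1],[[-0.7,-0.1,-0.3],0,1],[[-0.98,-0.14,-0.4],0,1],[[-0.98,-0.14,-0.4],0,1]]' >/dev/null
python3 -m crank '[[[-0.25,-0.03,0],0,1],[[-0.5,-0.06,0],0,1],[[-0.75,-0.1,0],0,1],[[-0.98,-0.14,0],0,1],[[-0.98,-0.14,0],0,1]]' >/dev/null
python3 -m crank '[[[-0.25,-0.03,0],0,1],[[-0.5,-0.06,0],0,1],[[-0.75,-0.1,0],0,1],[[-0.98,-0.14,0],0,1],[[-0.98,-0.14,0],0,1]]' >/dev/null
python3 -m crank '[[[-0.25,-0.03,0],0,1],[[-0.5,-0.06,0],0,1],[[-0.75,-0.1,0],0,1],[[-0.98,-0.14,0],0,1],[[-0.98,-0.14,0],0,1]]' >/dev/null
python3 -m crank '[[[-0.25,-0.03,0],0.06,1],[[-0.5,-0.06,0],0.12,1],[[-0.75,-0.1,0],0.18,1],[[-0.96,-0.14,0],0.224,1],[[-0.96,-0.14,0],0.224,1]]' |tail -3
python3 -m crank '[[[0,0,0],0,1],[[0,0,0],0,1],[[0,0,0],0,1]]' |head -2
python3 - <<'E'
from h import *
import cv2
rel(514,-396,52,-3)
p=camera_params('wrist');cv2.imwrite('pics/w8.png',camera('wrist'))
R=np.array([[np.cos(a:=np.radians(-3)),-np.sin(a)],[np.sin(a),np.cos(a)]])
for sx in(-67,0,67):
  for sy in(-64,64): 
    w=np.array([480,-395])+R@[sx,sy];print(sx,sy,proj(p,(*w,28)).round())
E
```

```text
force: [-1.2, 0.5, -2.1]
opening: 33.9
finger_force: 30.0
clock: 28.72
ee_pos: [510.2, -392.5, 377.1]
shift [-0.035  0.041  1.537] tool-y yaw -2.9 qpos6 -0.61 t 28.72 tilt [-0.001  0.001 -1.   ] turn(+about tool z) 0.001
-67 -64 [233. 291.]
-67 64 [223. 168.]
0 -64 [296. 291.]
0 64 [293. 168.]
67 -64 [359. 292.]
67 64 [363. 168.]
```

View pics/w8.png

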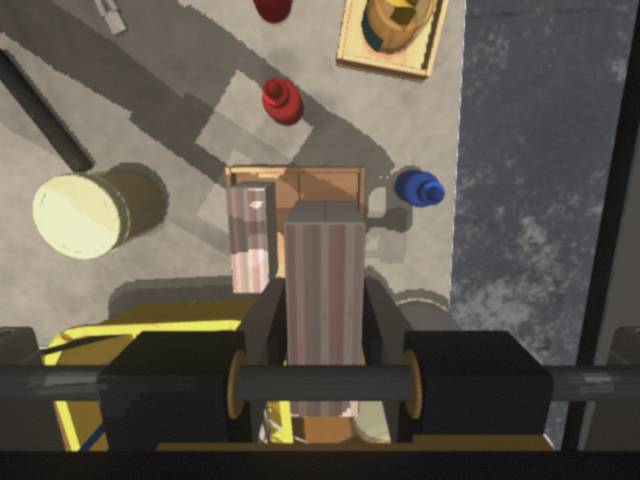

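The carton hangs square over the rear bay, with the tray's far edge running from (227,167) to (364,167). I check clearance to the jug handle before lowering.

```bash
python3 - <<'E'
from h import *
for z in(30,80,140):print(z,ray('top',(493,212),z).round(),ray('top',(540,165),z).round(),ray('top',(436,187),z).round())
E
python3 -m crank '[[[-0.03,0.02,0.2],0,1],[[-0.03,0.045,0.4],0,1],[[-0.03,0.045,0.6],0,1],[[-0.03,0.045,0.8],0,1],[[-0.03,0.045,0.9],0,1]]' |tail -3
python3 -m crank '[[[0,0,0],0,1],[[0,0,0],0,1],[[0,0,0],0,1]]' |head -2
python3 -c "
from h import *
rel(514.5,-396,51.5,-3)"
```

```text
30 [ 551. -469.] [ 646. -562.] [ 599. -358.]
80 [ 543. -451.] [ 633. -539.] [ 588. -345.]
140 [ 534. -429.] [ 618. -511.] [ 576. -331.]
force: [-0.2, 0.8, -2.1]
opening: 34.1
finger_force: 30.0
clock: 29.43
ee_pos: [515.1, -397.4, 288.7]
shift [ 0.014 -0.007  0.658] tool-y yaw -3.0 qpos6 -0.61 t 29.43 tilt [ 0.001 -0.001 -1.   ] turn(+about tool z) 0.0
```

```bash
python3 - <<'E'
from h import *
P=[camera_params('top'),camera_params('side')]
M=[np.array(p['intrinsics'])@np.array(p['world_to_cam'])[:3] for p in P]
import cv2
for a,b in [((495,212),(358,176)),((495,212),(358,165)),((533,186),(361,124)),((505,205),(362,140)),((535,190),(365,124))]:
    X=cv2.triangulatePoints(M[0],M[1],np.array(a,float),np.array(b,float)).ravel();print(a,b,(X[:3]/X[3]).round())
E
```

```text
(495, 212) (358, 176) [ 553. -465.   47.]
(495, 212) (358, 165) [ 550. -454.   77.]
(533, 186) (361, 124) [ 572. -496.  149.]
(505, 205) (362, 140) [ 547. -453.  133.]
(535, 190) (365, 124) [ 565. -500.  149.]
```

The handle comes no nearer than about y = -453 and the gripper body reaches y = -434, so there is about 20 mm to spare. Continuing down.

```bash

python3 -m crank '[[[0.03,0,0.15],0,1],[[0.03,0,0.3],0,1],[[0.03,0,0.45],0,1],[[0.03,0,0.58],0,1],[[0.03,0,0.64],0,1]]' |tail -3
python3 -m crank '[[[0,0,0.005],0,1],[[0,0,0.005],0,1],[[0,0,0.005],0,1]]' |sed -n '2p;4p'
python3 -m crank '[[[0,0,0.005],0,1],[[0,0,0.01],0,1],[[0,0,0.01],0,1]]' |sed -n '2p;4p'
```

```text
force: [-1.3, -0.2, -1.6]
opening: 33.8
finger_force: 30.0
ee_pos: [515.0, -394.6, 223.6]
force: [-1.1, -0.8, -1.6]
ee_pos: [514.9, -394.5, 222.3]
force: [0.4, -1.0, 1.5]
```

```bash

python3 -m crank '[[[0,0,0.005],0,1],[[0,0,0.008],0,1],[[0,0,0.008],0,1]]' |sed -n '2p;4p'
```

```text
ee_pos: [514.9, -394.5, 222.3]
force: [-1.9, 2.0, 7.6]
```

```bash

python3 -m crank '[[[0,0,0],0,0.55],[[0,0,0],0,0.5],[[0,0,0],0,0.45],[[0,0,0],0,0.42],[[0,0,0],0,0.42]]' | tail -3
python3 -m crank '[[[0,0,-0.15],0,0.42],[[0,0,-0.4],0,0.42],[[0,0,-0.65],0,0.42],[[0,0,-0.9],0,0.42],[[0,0,-1],0,0.42]]' |tail -3
python3 -m crank '[[[0,0,-0.2],0,0.4],[[0,-0.3,-0.4],0,0.4],[[0,-0.6,-0.6],0,0.4],[[0,-0.9,-0.6],0,0.4],[[0,-0.9,-0.6],0,0.4]]' >/dev/null
python3 -m crank '[[[0.1,-0.3,0],0,0.4],[[0.2,-0.6,0],0,0.4],[[0.3,-0.9,0],0,0.4],[[0.3,-0.9,0],0,0.4],[[0.3,-0.9,0],0,0.4]]' |head -2
python3 - <<'E'
from h import *
import cv2
a=camera('top');b=camera('side');cv2.imwrite('pics/t9.png',a);cv2.imwrite('pics/s9.png',b)
o=np.vstack([cv2.resize(a[150:310,160:500],(800,376),interpolation=cv2.INTER_CUBIC)[:300],cv2.resize(b[150:390,120:440],(400,300))[:, :400].repeat(2,1)[:, :800]])
o=np.zeros((600,800,3),np.uint8);o[:300,:638]=cv2.resize(a[150:310,160:500],(638,300));o[300:,:400]=cv2.resize(b[150:390,120:440],(400,300));o[300:,400:]=cv2.resize(camera('wrist'),(400,300))
cv2.imwrite('pics/f9.png',o)
E
```

```text
force: [1.2, -0.7, 0.5]
opening: 53.2
finger_force: 0.0
force: [1.1, 0.1, -0.0]
opening: 53.2
finger_force: 0.0
clock: 32.27
ee_pos: [335.8, -354.6, 380.7]
```

View pics/f9.png

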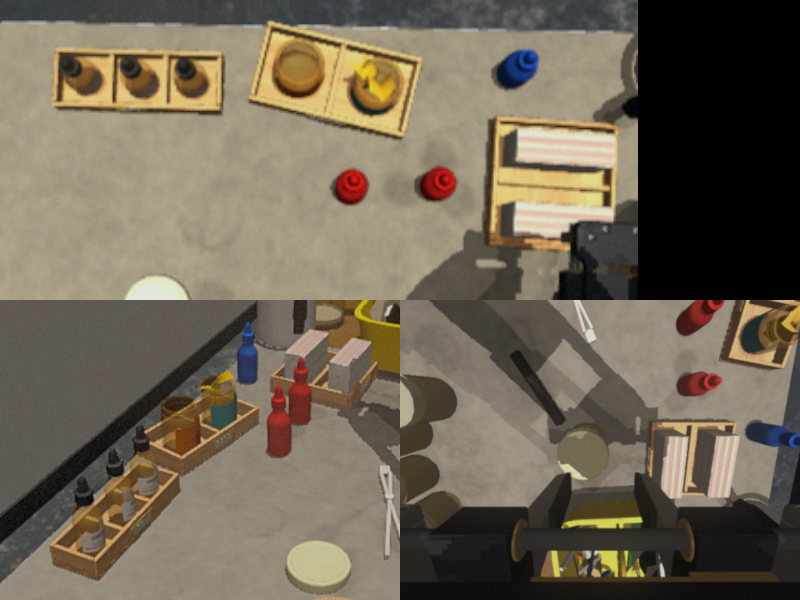

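All four things stand upright in their bays: three bottles in the bottle tray, both jars in the jar tray, and the second carton in the rear bay. The look-alikes have not moved. Handing in.

```bash
python3 -c "
from station import order
print(order.sign_off())"
```

```text
the job is handed in; nothing more can be done
None
```

I sorted the two bottles, the jar and the carton into their bays, in that order, and handed the job in at about 32 s; all four stood upright in the last pictures, but no verdict came back.

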